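Close a tin with the knock-down ram at the coffee counter

TASK

Close the tin in the tin-closing stand: swing the cam lever fully open to free the sprung ram, then knock the ram down with brisk blows of the wooden mallet, held in the gripper, until the catch holds it down. Tins differ in height, so knock a little deeper each time (a blow too short springs back up) and stop once it holds, without crushing the tin. Leave the lever open, stand the mallet back on its rubber mat the way it stood, head down on one face, and let go; do not shift or tip the other things on the counter.

Things in the scene. Friction and masses are not known exactly. Their poses are not given: they have to be found in the camera images.
- closer: tin-closing stand, grey painted steel, fixed: base plate 150 x 120 x 20, column at the back (+x), head plate at z 122 to 140 spanning x -43 to 79, y +-50; an aluminium tin (72 dia) stands under the ram on a seat. Origin: on the counter, under the ram's axis; z up, x towards the column. The catch's steel fork stands on the head at x 23 to 37, y +-13, up to z 197, behind the ram.
- ram (a joint): sprung vertical ram carrying the tin's lid, m driven down: 0 = up, hard stop 0.0395; blocked near 0 while the cam is closed. A spring (3 to 9 N) lifts it right up unless it passed the catch, which then holds it some 2 mm higher. The catch is set to the tin's height, which differs and is not told: passed somewhere between 0.021 and 0.034
- crush (a joint): how far the tin has been crushed, m: 0 = sound; more than 0.005 spoils it; does not recover. The lid meets the tin about 1 mm below the point where the catch is passed (the resistance then rises by 9 N); all further drive crushes the tin
- ram_top (a point): centre of the ram's flat round strike face (44 dia steel, 16 thick): in the stand's frame at x 0, y 0, z 236 when up; moves down with the ram
- cam (a joint): cam lever on the head plate, turning about a vertical axis at x 0, y -34 of the stand, rad: 0 = closed (blocks the ram), lever pointing to the stand's -x; grows counter-clockwise seen from above to 1.57 = fully open, pointing to the stand's -y; the ram is free above about 1.0. Stays where left; about 2 N at the knob turns it
- cam_knob (a point): centre of the top of the upright round steel knob (14 dia, 44 tall above the bar, top at z 200) at the lever's end, 85 from the lever's axis
- mallet: wooden mallet, 0.2 to 0.4 kg, standing on one face of its head. Head: upright cylinder 76 dia, 80 high. Handle: level bar of rectangular section 22 wide (y), 26 high (z 32 to 58), from x -38 to x -166. Origin: centre of the head's underside (the striking face); z up along the head, x away from the handle
- mat: square black rubber mat 130 x 130 x 4, fixed, on which the mallet stands. Origin: centre of its underside
- pitcher: steel milk pitcher, 90 dia, 100 high, origin under its centre; leave alone
- syrup: white pump bottle, 72 dia, 216 high, origin under its centre; leave alone
- can: closed spare tin, 72 dia, 90 high, origin under its centre; leave alone
- scale: flat black coffee scale 130 x 160 x 22, origin under its centre; leave alone
- jug: clear measuring jug with handle, 90 dia, 120 high, origin under its centre; leave alone
- carton: milk carton 70 x 70 x 195, origin under its centre; leave alone
Mind the look-alikes: they are no part of the job. What is shaped like the closer but blue or green is not meant. Leave any purple look-alike of the mallet alone.

How it is judged:
On the way, in this order (a step that is already met when the one before it is completed fails the run):
1. the cam lever is swung open (beyond 1.3 rad) (value of joint cam above 1.3 rad), for 0.1 s.
2. the mallet drives the ram beyond 10 mm at a brisk speed (over 0.05 m/s) (value of joint ram above 0.01 m and velocity of joint ram above 0.05 m/s and contact force between mallet and closer above 0.5 N).
3. the ram is held down by its catch, with the mallet clear of the stand (value of joint ram above 0.015 m and contact force between each of mallet, the fingers and closer below 0.1 N), for 0.3 s.
At the end, for the whole second after the job is handed in: The ram is held down by its catch (down more than 15 mm with nothing pressing on it), the tin is not crushed by more than 5 mm, the cam lever is open (over 1.3 rad), and the mallet stands at rest on its mat, upright within 0.1 rad, its head's centre within 30 mm of the mat's centre (value of joint crush below 0.005 m and value of joint ram above 0.015 m and value of joint cam above 1.3 rad and horizontal distance between mallet and mat below 0.03 m and angle between mallet's own z axis and vertical below 0.1 rad and z of mallet in the frame of mat below 0.01 m and linear speed of mallet below 0.02 m/s); the robot touches nothing.
It fails at once if another thing on the counter is shifted by more than 30 mm or tipped (distance of any of pitcher, syrup, can, scale, jug, carton from where it was at the start of the episode above 0.03 m or angle between any of pitcher, syrup, can, scale, jug, carton's own z axis and vertical above 0.35 rad).
It fails at once if the tin is crushed by more than 5 mm (value of joint crush above 0.005 m).
It also fails if it takes over 69 s, if anything falls off the work surface, if the arm or the gripper's body presses on something with over 40 N, if the wrist force passes 120 N, or if a joint passes its speed limit or range.

ROBOT

A 7-joint arm with a two-finger parallel gripper is mounted at the origin on the work surface. World frame = base frame: x ahead of the robot, y to its left, z up, the work surface at z = 0. Lengths are in m, angles in rad, forces in N, time in s.
With the tool pointing down it reaches from about 0.4 to 0.85 m from the base axis. Payload 10.4 kg.
Tool frame: the origin (TCP) lies between the finger pads; the fingertips stand 14 mm ahead of it and the grasp point (between the pads) lies 5 mm behind it (finger_overhang is the distance from the TCP to the fingertips, in m); z points along the fingers, y is the line along which they close (so a half turn about z gives the same grasp; the last joint's range is limited). The gripper opens to 87 mm and grips with 3 to 60 N. Pads are 19 mm wide; open, the fingers measure 117 mm over their backs; the gripper's body (75 mm by 190 mm) begins 51 mm behind the grasp point.
Start: joints at [1.282, 0.332, -0.065, 1.46, 0.022, 1.35, -0.088], TCP at [0.164, -0.603, 0.208] pointing down, gripper open.
Joint ranges: [-2.6, 2.6], [-0.5, 2.12], [-1.47, 1.34], [0.16, 2.42], [-1.27, 4.41], [0.06, 2.06], [-2.6, 2.6]. Speed limits (rad/s): [2.22, 2.22, 2.79, 2.79, 3.14, 3.14, 3.14].

INTERFACE

Orientations are given as a unit quaternion [w, x, y, z].
In Python, from workcell import * gives the robot as it stands.
- The arm moves only by the shell command python3 -m inch 'ROWS' [OPENING] [FORCE]. ROWS is text: rows parted by semicolons, each of 6 numbers parted by spaces: the shift along the world's x, y, z scaled (see below), then the turn, a rotation vector about the world's x, y, z scaled (see below). In form: dx dy dz ax ay az; .... A call has exactly 8 rows; each row shifts and turns the commanded pose from where the row before left it; what a row does not reach is not made up. The controller multiplies each number of a shift by 0.02 m and each number of a turn by 8 degrees. A row lasts 1/10 s, in which the tool goes at most 50 mm and 8.59 degrees, less where a joint would pass 70% of its speed; a pose out of reach is approached as far as the arm can. A call with a number of a shift or a turn outside -1 to 1 is refused whole. A call with a gripper value outside its range is refused whole. OPENING is the opening, from 0 (shut) to 1 (fully open), set as the call begins (- or left out, the last holds). The fingers move at their own pace and stop on an object; FORCE is the grip in N (left out, the last holds). Time passes only in rows, so rows that do not move let the fingers close, or fill a call up. It gives the time, the measured TCP pose, the force, the opening and the grip force at its end, in the units of the state.
- state(): the state, without advancing time (a new reading comes with each control period).
- snapshot(name): name is "scene" or "side" or "wrist"; returns a dict with "pixels" (480x640x3 uint8, red, green, blue), "depth" (480x640 float32, m along the optical axis (not along the pixel's ray), 0 where there is no reading), "fov_y" (degrees; the focal length in pixels is half the picture's height over the tangent of half this angle, whatever the lens; pixels are square), "cx", "cy" (the principal point, pixels), "dist_coeffs" ([k1, k2, p1, p2, k3] as OpenCV has them; the pictures are not rectified), "rvec" (rotation vector, rad) and "tvec" (3), from world to camera coordinates, as OpenCV has them. Camera axes: x right, y down, z forward; pixel columns grow to the right and rows downward; lengths in m; the calibration is good to about 2 mm. A picture is of the moment at which its call begins.
- close_job(): hands the job in; it is judged then, once.
The state is a dict: "time_s": time; "joint_positions": joint angles; "dq": joint speeds; "joint_efforts": joint torques, N m; "eef_pos": TCP position; "eef_rot": TCP orientation; "ft_force": force on the tool from outside, world axes, zero at the start; "ft_torque": the same for the moment, N m; "gripper_width": finger opening in m; "gripper_force": force on a finger pad.
Only numpy, scipy, OpenCV 4.12 (cv2) and the standard library are available. Lean on these libraries where they do the work, as an engineer would, in place of code of your own. Each camera call takes 0.05 s, during which the arm holds its last target. There are 200 camera calls.

## Working session

There is one attempt and no reset: what is moved stays moved. The work goes in short steps, Python scripts to look and compute and a shell command to move; the robot and the scene stay as the last step left them, time stands still between calls to the robot, and variables do not carry over. Pictures are saved under pics/ and viewed, at most 13 in all, crops included, and the job is handed in when it is done.

```bash
ls; mkdir -p pics; cat > h.py <<'E'
from workcell import *
import numpy as np, cv2, pickle
def snap(n,tag):
    s=snapshot(n); pickle.dump(s,open(f'{tag}.pkl','wb')); cv2.imwrite(f'pics/{tag}.png',s['pixels'][:,:,::-1]); return s
def load(t): return pickle.load(open(f'{t}.pkl','rb'))
def cam(s):
    f=240/np.tan(np.radians(s['fov_y'])/2); K=np.array([[f,0,s['cx']],[0,f,s['cy']],[0,0,1.]])
    R=cv2.Rodrigues(np.array(s['rvec'],float))[0]; return K,R,np.array(s['tvec'],float).ravel(),np.array(s['dist_coeffs'],float)
def ray(s,u,v):
    K,R,t,d=cam(s); p=cv2.undistortPoints(np.array([[[u,v]]],float),K,d).ravel()
    return -R.T@t, R.T@np.array([p[0],p[1],1.])
def atz(s,u,v,z):
    c,r=ray(s,u,v); return c+r*(z-c[2])/r[2]
def dep(s,u,v):
    c,r=ray(s,u,v); return c+r*s['depth'][int(round(v)),int(round(u))]
def proj(s,P):
    K,R,t,d=cam(s); return cv2.projectPoints(np.array(P,float).reshape(-1,1,3),np.array(s['rvec'],float),t,K,d)[0].reshape(-1,2)
def cloud(s):
    K,R,t,d=cam(s); v,u=np.mgrid[0:480,0:640]
    p=cv2.undistortPoints(np.stack([u,v],-1).reshape(-1,1,2).astype(float),K,d).reshape(480,640,2)
    z=s['depth'][...,None]; return (np.concatenate([p*z,z],-1)-t)@R
E
python3 - <<'E'
from h import *
a=snap('scene','s1');b=snap('side','d1')
print(state())
cv2.imwrite('pics/both.png',cv2.resize(np.vstack([a['pixels'],b['pixels']])[:,:,::-1],(400,600)))
for s in(a,b): print(cam(s)[1:3], ray(s,320,240), s['fov_y'])
E
```

```text
pics
{'time_s': 0.1, 'joint_positions': array([ 1.2823701 ,  0.33278372, -0.06469943,  1.46081375,  0.02162226,
        1.34988881, -0.08849585]), 'dq': array([ 2.64824633e-04, -2.90292962e-03, -4.27318390e-04, -2.17007908e-03,
        8.69091135e-04, -2.32690833e-03, -1.46947217e-05]), 'joint_efforts': array([ 2.19534115e-03, -6.24548507e+01,  2.49835302e-02, -3.90718567e+01,
       -6.14947337e-02,  3.65599827e-02,  1.01088631e-04]), 'eef_pos': array([ 0.16409192, -0.60272323,  0.2077699 ]), 'eef_rot': array([-5.87393182e-04,  9.91178095e-01,  1.32535373e-01, -1.16094354e-04]), 'ft_force': array([0.35601521, 0.67768148, 0.11108256]), 'ft_torque': array([ 0.02038277, -0.0003911 , -0.03958662]), 'gripper_force': 0.0, 'gripper_width': 0.08692494093985047}
(array([[ 0.80163864, -0.59769458, -0.01169117],
       [-0.5328446 , -0.70552121, -0.46724346],
       [ 0.27102051,  0.38078999, -0.88405139]]), array([-0.38741299,  0.4275762 ,  1.37704789])) (array([ 0.16518866, -0.45425661,  1.41263398]), array([ 0.27721158,  0.38835321, -0.87889569])) 50.512808650970555
(array([[-0.6814133 , -0.73171905,  0.01622203],
       [-0.36255602,  0.31821058, -0.87595385],
       [ 0.63579009, -0.602768  , -0.48212207]]), array([0.41604731, 0.31197625, 1.02791194])) (array([-0.25692719,  0.82474802,  0.7621067 ]), array([ 0.63297616, -0.61122122, -0.47526436])) 51.1268925676736
```

View pics/s1.png

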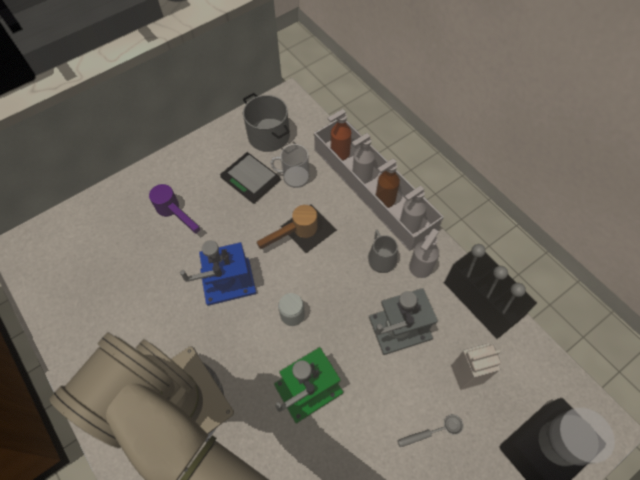

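View pics/d1.png

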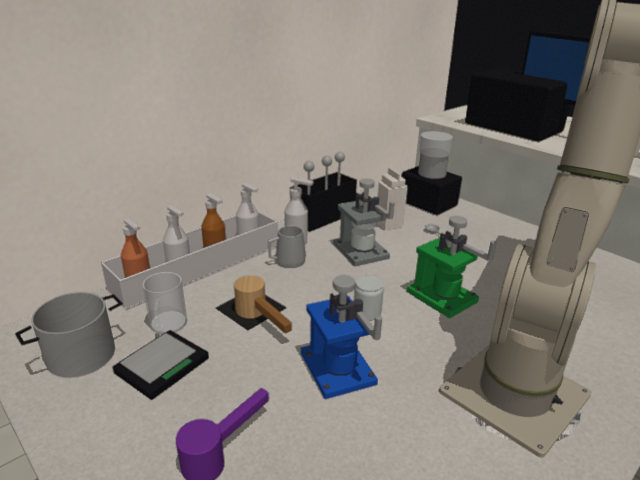

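The grey stand is at scene (405,320), with blue (225,270) and green (310,383) as decoys. The wooden mallet is on its black mat at (305,222), and the purple one at (165,200) is a decoy. By colour, the grey stand and the wooden mallet fit; I'll confirm both in an enlarged crop.

```bash
python3 - <<'E'
from h import *
a=load('s1')['pixels'][:,:,::-1]
A=cv2.resize(a[190:270,250:350],(500,400),interpolation=cv2.INTER_CUBIC)
B=cv2.resize(a[280:360,360:450],(0,0),fx=5,fy=5,interpolation=cv2.INTER_CUBIC)
b=load('d1')['pixels'][:,:,::-1]
C=cv2.resize(b[170:270,320:400],(0,0),fx=4,fy=4,interpolation=cv2.INTER_CUBIC)
o=np.zeros((600,800,3),np.uint8); 
o[:320,:400]=cv2.resize(A,(400,320)); o[:400,400:]=cv2.resize(B,(450,400))[:,:400]; o[320:600,:224]=cv2.resize(C,(224,280))
cv2.imwrite('pics/c1.png',o)
s=load('s1')
for n,p in dict(ramtop=(409,300),malhead=(305,212),blue=(210,247)).items(): print(n,dep(s,*p).round(4))
P=cloud(s)
def stats(n,m): q=P[m]; print(n,m.sum(),q.mean(0).round(4),q.min(0).round(3),q.max(0).round(3))
hsv=cv2.cvtColor(s['pixels'],cv2.COLOR_RGB2HSV)
# mallet head top
m=np.zeros((480,640),bool); m[190:260,250:345]=1
w=m&(hsv[...,1]>90)&(hsv[...,0]<25)
stats('headtop',w&(abs(P[...,2]-.084)<.006)); stats('handle',w&(abs(P[...,2]-.062)<.006))
k=np.zeros((480,640),bool); k[285:360,360:445]=1
stats('ramtop',k&(P[...,2]>.225)); stats('headplate',k&(abs(P[...,2]-.14)<.008)); stats('knob',k&(P[...,2]>.19)&(P[...,2]<.21))
stats('basepl',k&(abs(P[...,2]-.02)<.006)); 
E
```

```text
ramtop [ 0.6103 -0.2022  0.2375]
malhead [0.6051 0.2374 0.0865]
blue [0.2938 0.2208 0.2389]
headtop 391 [0.5972 0.231  0.0841] [0.56  0.193 0.078] [0.636 0.268 0.09 ]
handle 289 [0.5107 0.2349 0.0617] [0.434 0.196 0.056] [0.624 0.252 0.068]
ramtop 270 [ 0.571  -0.2194  0.3356] [ 0.165 -0.454  0.225] [ 0.633 -0.175  1.413]
headplate 1111 [ 0.6265 -0.2076  0.1398] [ 0.555 -0.269  0.132] [ 0.699 -0.138  0.148]
knob 34 [ 0.5333 -0.2033  0.1974] [ 0.513 -0.216  0.19 ] [ 0.635 -0.189  0.204]
basepl 864 [ 0.5924 -0.2135  0.02  ] [ 0.53  -0.28   0.014] [ 0.678 -0.12   0.026]
```

View pics/c1.png

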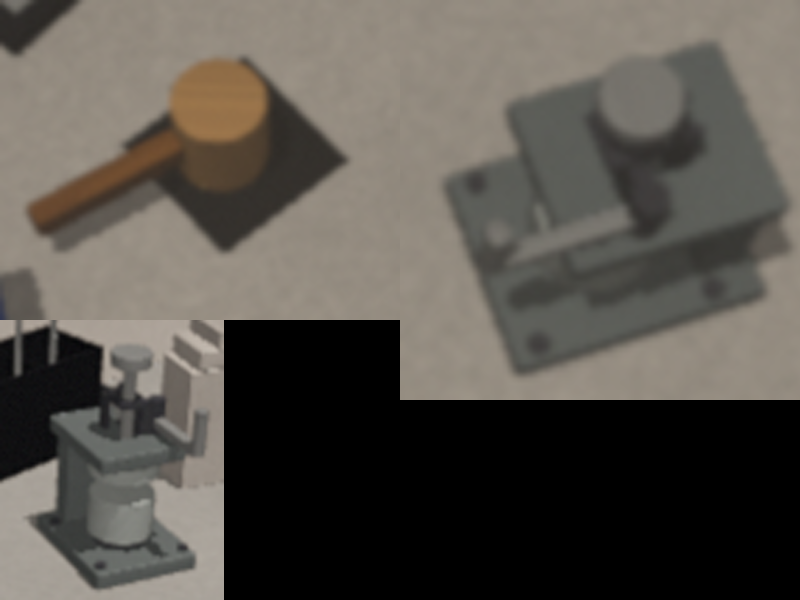

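The crop confirms it: grey stand with ram face at scene (409,300), knob top at (380,327), wooden mallet head at (305,215), and handle end at (260,243). Next I'll work out the yaws and obstacle positions.

```bash
python3 - <<'E'
from h import *
s=load('s1'); P=cloud(s)
B=lambda x,y:(360+(x-400)/5,280+y/5); A=lambda x,y:(250+x/4,190+y/4)
hp=np.array([atz(s,*B(*p),.14) for p in [(507,105),(715,42),(787,205),(570,275)]]); print('headplate',hp.round(4)[:,:2])
for i in range(4): d=hp[(i+1)%4]-hp[i]; print(np.linalg.norm(d).round(4),np.degrees(np.arctan2(d[1],d[0])).round(1))
bp=np.array([atz(s,*B(*p),.02) for p in [(445,180),(520,373),(763,292)]]);print('base',bp.round(4)[:,:2])
for i in range(2): d=bp[i+1]-bp[i]; print(np.linalg.norm(d).round(4),np.degrees(np.arctan2(d[1],d[0])).round(1))
print('ram',atz(s,*B(641,97),.236),'knob',atz(s,*B(498,231),.2))
print('head',atz(s,*A(219,101),.084),'hend',atz(s,*A(33,208),.062))
print('mat',[atz(s,*A(*p),.004).round(4)[:2] for p in [(345,158),(225,250),(245,58)]])
q=P[285:320,395:425]; q=q[q[...,2]>.226];q=q[(q[:,2]<.25)]; print('ramcloud',q.mean(0),q.max(0)-q.min(0))
for n,p in dict(carton=(485,355),blender=(575,435),green=(303,371),knobrack=(500,270),syr=(430,238),pit=(383,245),can=(291,303),spoon=(453,424)).items(): print(n,dep(s,*p).round(3))
k=np.zeros((480,640),bool);k[190:260,250:345]=1
hsv=cv2.cvtColor(s['pixels'],cv2.COLOR_RGB2HSV);w=k&(hsv[...,1]>90)&(hsv[...,0]<25)
q=P[w&(abs(P[...,2]-.062)<.004)&(P[...,0]<.555)]
r=cv2.minAreaRect(q[:,:2].astype(np.float32));print('handle rect',r)
E
```

```text
headplate [[ 0.5866 -0.1393]
 [ 0.6996 -0.1787]
 [ 0.6674 -0.2698]
 [ 0.5522 -0.2308]]
0.1196 -19.2
0.0967 -109.5
0.1216 161.3
0.0978 69.4
base [[ 0.5681 -0.1236]
 [ 0.5298 -0.2359]
 [ 0.6689 -0.2821]]
0.1186 -108.8
0.1465 -18.4
ram [ 0.61034286 -0.19951573  0.236     ] knob [ 0.52015836 -0.2027883   0.2       ]
head [0.59849018 0.22974622 0.084     ] hend [0.43835843 0.24939195 0.062     ]
mat [array([0.6735, 0.1675]), array([0.5489, 0.1585]), array([0.6657, 0.2914])]
ramcloud [ 0.60889647 -0.1974067   0.23533564] [0.04421453 0.04361181 0.0161457 ]
carton [ 0.677 -0.41   0.198]
blender [ 0.678 -0.646  0.26 ]
green [ 0.299 -0.187  0.235]
knobrack [ 0.855 -0.277  0.225]
syr [ 0.78  -0.098  0.218]
pit [0.747 0.028 0.025]
can [0.399 0.019 0.09 ]
spoon [ 0.559 -0.483  0.006]
handle rect ((0.49421361088752747, 0.24080732464790344), (0.022764913737773895, 0.1212664544582367), 84.95886993408203)
```

Stand yaw is about -19° with the ram at (0.610,-0.1985); the predicted knob position agrees with the measured one. Mallet head is at (0.598,0.230), yaw about -6°. I'll move above the knob now.

```bash
python3 -m inch '.5 .5 1 0 0 0; .8 .8 1 0 0 0; .9 1 1 0 0 0; .9 1 1 0 0 0; .9 1 .5 0 0 0; .9 1 0 0 0 0; .9 1 0 0 0 0; .9 1 0 0 0 0' 0.5 20; python3 -m inch '.9 1 0 0 0 0; .9 1 0 0 0 0; .9 1 0 0 0 0; .9 1 0 0 0 0; .9 1 0 0 0 0; .9 1 0 0 0 0; .9 1 0 0 0 0; .9 1 0 0 0 0'
```

```text
time_s: 0.9
eef_pos: [0.2987, -0.456, 0.2982]
eef_rot: [-0.0, 0.991, 0.132, -0.0]
ft_force: [0.3, -0.8, 0.1]
gripper_width: 0.044
gripper_force: 0.0
time_s: 1.7
eef_pos: [0.4426, -0.2961, 0.2982]
eef_rot: [-0.0, 0.991, 0.132, -0.0]
ft_force: [0.6, -1.2, -0.4]
gripper_width: 0.0431
gripper_force: 0.0
```

```bash
python3 -m inch '.8 .9 0 0 0 0; .8 1 0 0 0 0; .8 1 0 0 0 0; .8 1 0 0 0 0; .65 .75 0 0 0 0; 0 0 -.5 0 0 0; 0 0 -1 0 0 0; 0 0 -1 0 0 0'; python3 - <<'E'
from h import *
s=snap('wrist','w1'); d=load('d1'); x=snap('side','d2')
print(state()['eef_pos'])
a=s['pixels'][:,:,::-1]; b=cv2.resize(x['pixels'][140:280,280:420,::-1],(480,480))
cv2.imwrite('pics/c2.png',cv2.resize(np.hstack([a,b]),(800,343)))
print(proj(s,[[.519,-.203,.2]]))
E
```

```text
time_s: 2.5
eef_pos: [0.5186, -0.2048, 0.2472]
eef_rot: [0.0, 0.991, 0.132, -0.0]
ft_force: [0.3, 0.7, -0.6]
gripper_width: 0.0436
gripper_force: 0.0
[ 0.51714693 -0.20451152  0.24525618]
[[319.47996048 257.53377499]]
```

View pics/c2.png

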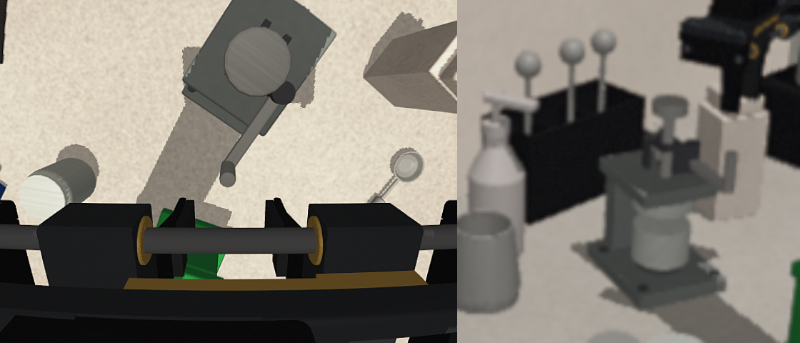

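The wrist view shows the knob top near (319,243), centred between the fingers; the prediction was (319,257). I'll check this with a measurement.

```bash
python3 - <<'E'
from h import *
s=load('w1'); P=cloud(s)
for n,sl,lo,hi in (('knob',np.s_[215:265,300:340],.19,.21),('ram',np.s_[20:150,300:420],.228,.245)):
    q=P[sl].reshape(-1,3); q=q[(q[:,2]>lo)&(q[:,2]<hi)]; print(n,len(q),q.mean(0).round(4),((q.max(0)+q.min(0))/2).round(4),(q.max(0)-q.min(0)).round(4))
print(state()['eef_pos'])
E
```

```text
knob 478 [ 0.5233 -0.2012  0.1988] [ 0.5221 -0.2015  0.1961] [0.0139 0.0137 0.0118]
ram 7378 [ 0.6133 -0.1964  0.2359] [ 0.6134 -0.1968  0.2335] [0.0438 0.0437 0.0106]
[ 0.51714693 -0.20451152  0.24525618]
```

```bash
python3 -m inch '.2 .1 -.5 0 0 0; 0 0 -.8 0 0 0; 0 0 -.8 0 0 0; 0 0 -.6 0 0 0; 0 0 -.4 0 0 0; 0 0 0 0 0 0; 0 0 0 0 0 0; 0 0 0 0 0 0'; python3 -m inch '0 0 0 0 0 0; 0 0 0 0 0 0; 0 0 0 0 0 0; 0 0 0 0 0 0; 0 0 0 0 0 0; 0 0 0 0 0 0; 0 0 0 0 0 0; 0 0 0 0 0 0' 0 20
python3 - <<'E'
import numpy as np
p=np.array([.602,-.2296]);k=[p+.085*np.array([np.cos(t),np.sin(t)]) for t in np.radians(161+np.linspace(0,90,11))]
print(np.round(k,4)); print(np.round(np.diff(k,axis=0)/.02,2))
E
```

```text
time_s: 3.4
eef_pos: [0.5236, -0.2022, 0.1873]
eef_rot: [0.0, 0.991, 0.132, 0.001]
ft_force: [0.0, -0.4, 1.7]
gripper_width: 0.0434
gripper_force: 0.0
time_s: 4.2
eef_pos: [0.5232, -0.2021, 0.1864]
eef_rot: [0.0, 0.991, 0.133, -0.0]
ft_force: [0.3, 0.0, -0.4]
gripper_width: 0.0004
gripper_force: 0.0
[[ 0.5216 -0.2019]
 [ 0.5183 -0.2148]
 [ 0.517  -0.2281]
 [ 0.5178 -0.2414]
 [ 0.5207 -0.2545]
 [ 0.5256 -0.2669]
 [ 0.5324 -0.2784]
 [ 0.5409 -0.2886]
 [ 0.5508 -0.2975]
 [ 0.5621 -0.3047]
 [ 0.5743 -0.31  ]]
[[-0.17 -0.65]
 [-0.06 -0.66]
 [ 0.04 -0.67]
 [ 0.14 -0.65]
 [ 0.24 -0.62]
 [ 0.34 -0.57]
 [ 0.42 -0.51]
 [ 0.5  -0.44]
 [ 0.56 -0.36]
 [ 0.61 -0.27]]
```

```bash
python3 - <<'E'
from h import *
s=snap('wrist','w2'); x=snap('side','d3'); y=snap('scene','s3')
a=cv2.resize(s['pixels'][:,:,::-1],(480,360)); b=cv2.resize(x['pixels'][160:240,330:410,::-1],(320,320),interpolation=cv2.INTER_CUBIC)
c=cv2.resize(y['pixels'][280:360,340:440,::-1],(320,256),interpolation=cv2.INTER_CUBIC)
o=np.zeros((600,800,3),np.uint8);o[:360,:480]=a;o[:320,480:]=b;o[320:576,480:]=c
cv2.imwrite('pics/c3.png',o)
print(state()['eef_pos'])
for n in ('eef',): print(proj(x,[state()['eef_pos']]),proj(y,[state()['eef_pos']]),proj(x,[[.522,-.202,.2]]),proj(y,[[.522,-.202,.2]]))
E
```

```text
[ 0.52319338 -0.20205439  0.1864564 ]
[[391.55755769 205.96563519]] [[379.8469866  327.04804614]] [[392.30770042 201.64342374]] [[379.96653438 325.5296622 ]]
```

View pics/c3.png

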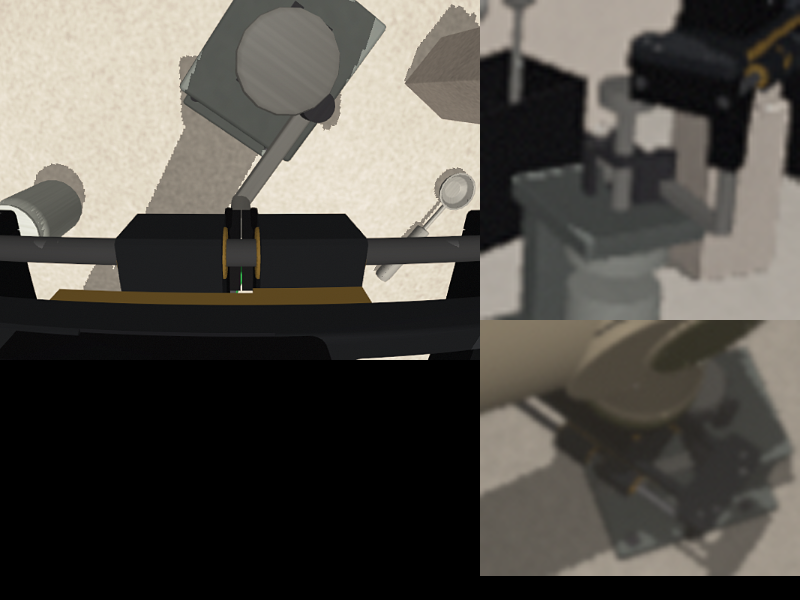

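```bash
python3 - <<'E'
from h import *
s=load('w2'); P=cloud(s); e=state()['eef_pos']
print('tcp px',proj(s,[e,e+[0,0,.03],e+[0,0,-.014]]))
q=P[255:285,300:345].reshape(-1,3); m=(q[:,2]>.185)&(q[:,2]<.215); print('knob',m.sum(),q[m].mean(0),q[m].min(0),q[m].max(0))
x=load('d3');Q=cloud(x)
# knob in side image: crop (722,205)-> px
for u,v in [(330+(722-480)/4,160+182/4),(330+(722-480)/4,160+205/4),(330+(740-480)/4,160+140/4),(330+(712-480)/4,160+150/4)]: print((u,v),dep(x,u,v).round(4))
for u,v in [(232,230),(232,280),(250,280),(241,205)]: print(dep(s,u*4/3,v*4/3).round(4))
E
```

```text
tcp px [[322.322645   290.08540476]
 [322.43403939 318.93741783]
 [322.28115981 279.38892485]]
knob 292 [ 0.5339627  -0.19865447  0.203254  ] [ 0.52747849 -0.20739288  0.18510023] [ 0.53778831 -0.18958896  0.21043753]
(390.5, 205.5) [ 0.5235 -0.1975  0.1891]
(390.5, 211.25) [ 0.5191 -0.1942  0.1741]
(395.0, 195.0) [ 0.5176 -0.2055  0.2204]
(388.0, 197.5) [-0.2569  0.8247  0.7621]
[ 0.5327 -0.1944  0.2287]
[ 0.519  -0.1987  0.2495]
[ 0.521  -0.2063  0.2493]
[ 0.5284 -0.2001  0.1785]
```

```bash
python3 -m inch '0 0 0 0 0 0; 0 0 0 0 0 0; 0 0 0 0 0 0; 0 0 0 0 0 0; 0 0 0 0 0 0; 0 0 0 0 0 0; 0 0 0 0 0 0; 0 0 0 0 0 0' 0.5; python3 - <<'E'
from h import *
s=snap('wrist','w3'); x=snap('side','d4')
z=lambda i,v,u,n=65:cv2.resize(i['pixels'][v-n//2:v+n//2,u-n*2//3:u+n*2//3,::-1],(400,300),interpolation=cv2.INTER_CUBIC)
o=np.vstack([np.hstack([z(load('w2'),290,321,140),z(load('d3'),200,391)]),np.hstack([z(s,290,321,140),z(x,200,391)])])
cv2.imwrite('pics/c4.png',o)
E
```

```text
time_s: 5.15
eef_pos: [0.5232, -0.2021, 0.1865]
eef_rot: [0.0, 0.991, 0.133, 0.0]
ft_force: [-1.0, 0.2, 0.0]
gripper_width: 0.0429
gripper_force: 0.0
```

View pics/c4.png

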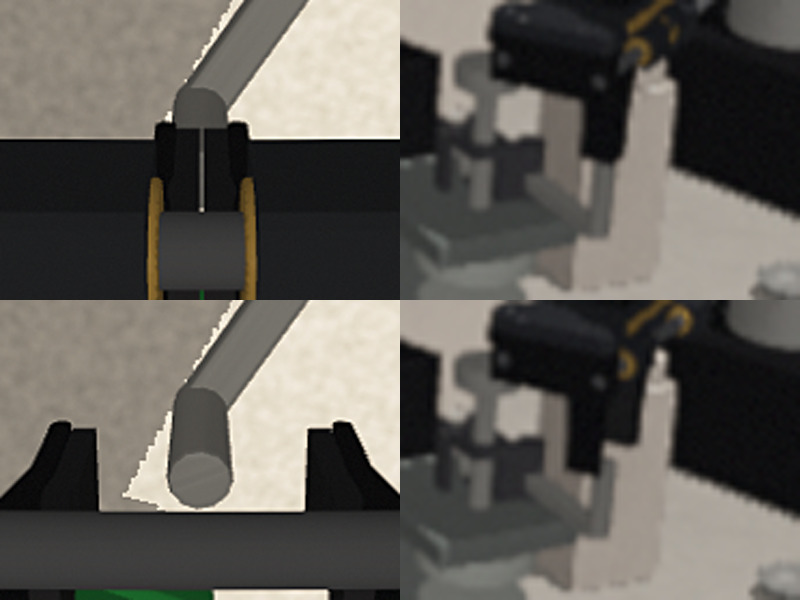

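```bash
python3 - <<'E'
from h import *
w=load('w3');d=load('d4');e=state()['eef_pos'];print(e)
W=lambda x,y:(321-93+x*186/400,220+y*140/300)
D=lambda x,y:(391-43+x*86/400,200-32+y*64/300)
print('wcam',ray(w,320,240))
print('knobtop',dep(w,*W(200,182)),atz(w,*W(200,182),.2))
for n,p in dict(fL=(85,140),fR=(318,140),fLmid=(85,170)).items(): print(n,W(*p),dep(w,*W(*p)))
for n,p in dict(tipnear=(585,468),tipfar=(622,440),knobtop=(601,460)).items():
    q=D(p[0]-400,p[1]-300 if n!='tipnear' else 165); print(n,q,dep(d,*q))
print('w proj tips',[(np.array(p)-[228,220])*[400/186,300/140] for p in proj(w,[e+[.006,.021*.966,-.014],e+[-.006,-.021*.966,-.014],[.522,-.202,.2]])])
E
```

```text
[ 0.52317307 -0.20206854  0.1864653 ]
wcam (array([ 0.59483485, -0.18215734,  0.36282064]), array([-0.26178391, -0.06717466, -0.96279765]))
knobtop [ 0.52179993 -0.20180677  0.200361  ] [ 0.52163764 -0.20185043  0.2       ]
fL (267.525, 285.3333333333333) [ 0.52741576 -0.17690608  0.20681297]
fR (375.87, 285.3333333333333) [ 0.53956768 -0.22091145  0.20709348]
fLmid (267.525, 299.3333333333333) [ 0.52491236 -0.17854903  0.21477018]
tipnear (387.775, 203.2) [ 0.5097811  -0.16656824  0.20984889]
tipfar (395.73, 197.86666666666667) [ 0.52588936 -0.22107968  0.20464717]
knobtop (391.21500000000003, 202.13333333333333) [ 0.51970647 -0.19427341  0.2015496 ]
w proj tips [array([126.04136099,  83.02215057]), array([277.16651183, 170.19990185]), array([201.15551331, 180.6375589 ])]
```

```bash
python3 - <<'E'
from h import *
import workcell; print([n for n in dir(workcell) if n[0]!='_']); print(getattr(workcell,'finger_overhang',None))
e=state()['eef_pos']
for t in ('w3','d4'):
    s=load(t);P=cloud(s);dark=(s['pixels'].max(-1)<60)
    near=(np.linalg.norm(P[...,:2]-e[:2],axis=-1)<.045)&(P[...,2]>.165)&(P[...,2]<.28)&dark
    q=P[near]; print(t,len(q),np.percentile(q[:,2],[0,1,3,10,30]).round(4)); 
    for lo in np.arange(.17,.23,.01):
        m=q[(q[:,2]>=lo)&(q[:,2]<lo+.01)]
        if len(m): print(lo.round(3),len(m),m.min(0).round(3),m.max(0).round(3))
E
```

```text
['IKError', 'close_job', 'finger_overhang', 'snapshot', 'state']
0.014
w3 5969 [0.1675 0.2014 0.2034 0.2102 0.2276]
0.17 6 [ 0.522 -0.195  0.172] [ 0.523 -0.195  0.179]
0.18 10 [ 0.522 -0.206  0.181] [ 0.527 -0.195  0.19 ]
0.19 10 [ 0.52  -0.207  0.192] [ 0.527 -0.195  0.199]
0.2 556 [ 0.511 -0.227  0.2  ] [ 0.543 -0.169  0.21 ]
0.21 633 [ 0.515 -0.227  0.21 ] [ 0.543 -0.169  0.22 ]
0.22 752 [ 0.52  -0.229  0.22 ] [ 0.543 -0.168  0.23 ]
d4 224 [0.2016 0.202  0.2036 0.2072 0.2166]
0.2 36 [ 0.506 -0.23   0.202] [ 0.541 -0.164  0.21 ]
0.21 45 [ 0.507 -0.229  0.21 ] [ 0.542 -0.167  0.22 ]
0.22 50 [ 0.507 -0.232  0.22 ] [ 0.536 -0.166  0.23 ]
```

The fingertips are actually at z≈0.2015 in both cameras, 29 mm higher than the reported TCP implies, so the fingers closed above the knob. From here on I'll use tip z = reported z + 0.015.

```bash
python3 -m inch '-.1 -.1 -.4 0 0 0; 0 0 -.6 0 0 0; 0 0 -.5 0 0 0; 0 0 0 0 0 0; 0 0 0 0 0 0; 0 0 0 0 0 0; 0 0 0 0 0 0; 0 0 0 0 0 0'; python3 -m inch '0 0 0 0 0 0; 0 0 0 0 0 0; 0 0 0 0 0 0; 0 0 0 0 0 0; 0 0 0 0 0 0; 0 0 0 0 0 0; 0 0 0 0 0 0; 0 0 0 0 0 0' 0 20
```

```text
time_s: 6.05
eef_pos: [0.5214, -0.2041, 0.1568]
eef_rot: [0.0, 0.991, 0.132, 0.0]
ft_force: [0.6, -0.5, 0.1]
gripper_width: 0.0432
gripper_force: 0.0
time_s: 6.85
eef_pos: [0.5208, -0.2037, 0.1563]
eef_rot: [-0.0, 0.991, 0.133, -0.0]
ft_force: [-3.8, 2.6, 2.5]
gripper_width: 0.0135
gripper_force: 20.0
```

Knob gripped (13.5 mm opening), so I'll swing the arc.

```bash
python3 -m inch '-.17 -.65 0 0 0 0; -.06 -.66 0 0 0 0; .04 -.67 0 0 0 0; .14 -.65 0 0 0 0; .24 -.62 0 0 0 0; .34 -.57 0 0 0 0; .42 -.51 0 0 0 0; .5 -.44 0 0 0 0'; python3 -m inch '.56 -.36 0 0 0 0; .61 -.27 0 0 0 0; 0 0 0 0 0 0; 0 0 0 0 0 0; 0 0 0 0 0 0; 0 0 0 0 0 0; 0 0 0 0 0 0; 0 0 0 0 0 0'
```

```text
time_s: 7.65
eef_pos: [0.5503, -0.2999, 0.1566]
eef_rot: [-0.0, 0.991, 0.132, -0.0]
ft_force: [-3.5, 2.6, 2.9]
gripper_width: 0.0132
gripper_force: 20.0
time_s: 8.45
eef_pos: [0.5727, -0.3105, 0.1562]
eef_rot: [-0.001, 0.991, 0.133, -0.001]
ft_force: [-8.0, 6.7, 4.5]
gripper_width: 0.0131
gripper_force: 20.0
```

```bash
python3 -m inch '0 0 0 0 0 0; 0 0 0 0 0 0; 0 0 0 0 0 0; 0 0 .5 0 0 0; 0 0 1 0 0 0; 0 0 1 0 0 0; 0 0 1 0 0 0; 0 0 1 0 0 0' 0.5; python3 -m inch '0 .5 1 0 0 -.3; 0 1 0 0 0 -.4; -.1 1 0 0 0 -.4; -.1 1 0 0 0 -.4; -.1 1 0 0 0 -.4; -.1 1 0 0 0 -.4; -.1 1 0 0 0 -.35; -.1 1 0 0 0 0' 0.7;python3 -m inch '-.1 1 0 0 0 0; -.1 1 0 0 0 0; -.1 1 0 0 0 0; -.1 1 0 0 0 0; -.1 1 0 0 0 0; -.1 1 0 0 0 0; -.1 1 0 0 0 0; -.1 1 0 0 0 0'; python3 -m inch '0 1 0 0 0 0; 0 1 0 0 0 0; 0 1 0 0 0 0; 0 1 0 0 0 0; 0 1 0 0 0 0; 0 1 0 0 0 0; 0 .7 0 0 0 0; 0 0 0 0 0 0'; python3 - <<'E'
from h import *
s=snap('scene','s4');P=cloud(s);w=snap('wrist','w4'); 
q=P[290:375,350:430].reshape(-1,3);q=q[(q[:,2]>.193)&(q[:,2]<.206)&(np.hypot(q[:,0]-.612,q[:,1]+.1975)>.06)];print('knob',len(q),q.mean(0))
print(proj(w,[[.598,.230,.084],[.438,.249,.062]]))
cv2.imwrite('pics/c5.png',w['pixels'][:,:,::-1])
hsv=cv2.cvtColor(w['pixels'],cv2.COLOR_RGB2HSV);Q=cloud(w);m=(hsv[...,1]>90)&(hsv[...,0]<25)
for z in(.084,.062):
    q=Q[m&(abs(Q[...,2]-z)<.004)]; print(z,len(q),q.min(0).round(4),q.max(0).round(4)); print(cv2.minAreaRect(q[:,:2].astype(np.float32)) if len(q)>4 else '')
E
```

```text
time_s: 9.25
eef_pos: [0.5738, -0.3123, 0.2483]
eef_rot: [0.0, 0.991, 0.132, 0.001]
ft_force: [0.4, -0.2, 0.8]
gripper_width: 0.0436
gripper_force: 0.0
time_s: 10.05
eef_pos: [0.5617, -0.1614, 0.2675]
eef_rot: [0.0, 0.999, -0.053, 0.001]
ft_force: [0.9, 0.1, -0.9]
gripper_width: 0.0607
gripper_force: 0.0
time_s: 10.85
eef_pos: [0.5458, -0.0013, 0.2675]
eef_rot: [0.0, 0.999, -0.052, 0.001]
ft_force: [0.1, 0.3, 0.3]
gripper_width: 0.0609
gripper_force: 0.0
time_s: 11.65
eef_pos: [0.5454, 0.1341, 0.2671]
eef_rot: [-0.0, 0.999, -0.051, 0.0]
ft_force: [0.5, -0.3, -0.5]
gripper_width: 0.061
gripper_force: 0.0
knob 33 [ 0.57232697 -0.30909291  0.19884273]
[[208.86640562 166.35182719]
 [223.56081459 317.94648956]]
0.084 5333 [0.5637 0.1967 0.08  ] [0.6385 0.2707 0.0868]
((0.6013543605804443, 0.23346760869026184), (0.07371585071086884, 0.07369907945394516), 82.52449798583984)
0.062 1879 [0.459  0.1967 0.0581] [0.6382 0.2556 0.066 ]
((0.5457161068916321, 0.2294725626707077), (0.04101666063070297, 0.18042993545532227), 76.78192138671875)
```

```bash
python3 - <<'E'
from h import *
e=np.array([.5232,-.2021,.1865])
y=np.array([-.262,.965]);x=np.array([.965,.262])
for t in ('d2','d4'):
    s=load(t);P=cloud(s);dark=(s['pixels'].max(-1)<70)
    if t=='d2': e=np.array([.5171,-.2045,.2453])
    L=(P[...,:2]-e[:2]); a=L@y;b=L@x;z=P[...,2]-e[2]
    m=dark&(abs(a)<.12)&(abs(b)<.06)&(z>-.03)&(z<.2)
    for lo in np.arange(-.12,.12,.02):
        k=m&(a>=lo)&(a<lo+.02)
        if k.sum()>3: print(t,lo.round(2),k.sum(),np.percentile(z[k],[2,10,50,90]).round(3),b[k].min().round(3),b[k].max().round(3))
E
```

```text
d2 -0.1 38 [0.083 0.094 0.108 0.125] -0.035 0.007
d2 -0.08 100 [0.086 0.095 0.118 0.125] -0.036 0.005
d2 -0.06 43 [0.093 0.096 0.106 0.125] -0.036 -0.006
d2 -0.04 138 [0.016 0.024 0.058 0.114] -0.036 0.012
d2 -0.02 94 [0.017 0.024 0.117 0.167] -0.035 0.011
d2 0.0 124 [0.104 0.124 0.155 0.192] -0.036 0.039
d2 0.02 331 [0.017 0.028 0.135 0.192] -0.036 0.037
d2 0.04 553 [0.089 0.124 0.155 0.181] -0.037 0.038
d2 0.06 65 [0.097 0.12  0.125 0.126] -0.034 0.035
d2 0.08 465 [0.084 0.088 0.109 0.124] -0.036 0.037
d2 0.1 7 [0.118 0.118 0.121 0.125] -0.031 0.029
d4 -0.1 22 [0.035 0.047 0.067 0.068] -0.028 0.012
d4 -0.08 120 [0.028 0.036 0.057 0.068] -0.03 0.007
d4 -0.06 33 [0.034 0.039 0.057 0.066] -0.03 -0.001
d4 -0.04 111 [-0.029 -0.021  0.034  0.059] -0.03 0.019
d4 -0.02 84 [-0.027 -0.024  0.058  0.097] -0.032 0.016
d4 0.0 140 [0.041 0.064 0.114 0.158] -0.035 0.043
d4 0.02 340 [-0.027 -0.017  0.125  0.159] -0.03 0.043
d4 0.04 593 [0.034 0.067 0.102 0.154] -0.03 0.043
d4 0.06 67 [0.039 0.064 0.067 0.068] -0.029 0.038
d4 0.08 439 [0.028 0.031 0.05  0.067] -0.031 0.046
d4 0.1 9 [0.058 0.059 0.065 0.068] -0.026 0.035
```

View pics/c5.png

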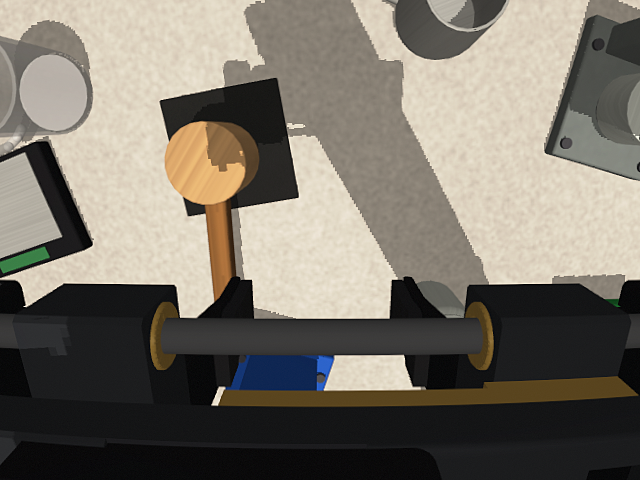

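The wrist view shows the mallet head at (207,160) on its mat, with the handle running down to (227,300) in line with the tool. The finger-to-body length matches the spec, so the 29 mm is a pure z offset. Going down to the handle now.

```bash
python3 -m inch '0 1 -.5 0 0 0; 0 1 -1 0 0 0; 0 1 -1 0 0 0; 0 1 -1 0 0 0; 0 1 -1 0 0 0; -.1 .1 -1 0 0 0; 0 0 -1 0 0 0; 0 0 0 0 0 0'; python3 - <<'E'
from h import *
w=snap('wrist','w5');d=snap('side','d5');e=state()['eef_pos'];print(e)
hsv=cv2.cvtColor(w['pixels'],cv2.COLOR_RGB2HSV);Q=cloud(w);m=(hsv[...,1]>90)&(hsv[...,0]<25)
q=Q[m&(abs(Q[...,2]-.0855)<.003)];print('head',(q.min(0)+q.max(0))/2)
for lo in(.50,.51,.52,.53,.54,.55):
    q=Q[m&(abs(Q[...,2]-.062)<.004)&(Q[...,0]>lo)&(Q[...,0]<lo+.01)]; print(lo,len(q),q[:,1].min() if len(q) else '',q[:,1].max() if len(q) else '')
dark=w['pixels'].max(-1)<60
for t,C in(('w',Q),('d',cloud(d))):
    dk=(w if t=='w' else d)['pixels'].max(-1)<60
    q=C[dk&(np.linalg.norm(C[...,:2]-e[:2],axis=-1)<.055)&(abs(C[...,2]-e[2]-.022)<.012)];print(t,len(q),np.percentile(q,[2,98],axis=0).round(4))
E
```

```text
time_s: 12.55
eef_pos: [0.5428, 0.2317, 0.1339]
eef_rot: [0.001, 0.999, -0.053, -0.002]
ft_force: [-0.4, -0.6, -0.0]
gripper_width: 0.061
gripper_force: 0.0
[0.54416425 0.23277044 0.13692258]
head [0.60117598 0.23412407 0.08453016]
0.5 420 0.23134297904313286 0.25314184571258735
0.51 437 0.23048220595027702 0.25259764892971254
0.52 452 0.230053469286817 0.2512803928095337
0.53 457 0.2290780269706616 0.25066001012303124
0.54 483 0.2279763190015508 0.24973676877328355
0.55 453 0.22710542352745772 0.24901158685729832
w 1586 [[0.5384 0.193  0.1487]
 [0.5591 0.2696 0.1704]]
d 88 [[0.5304 0.1978 0.1515]
 [0.554  0.2758 0.1703]]
```

```bash
python3 -m inch '-.1 .25 -.5 0 0 0; 0 0 -1 0 0 0; 0 0 -1 0 0 0; 0 0 -1 0 0 0; 0 0 -1 0 0 0; 0 0 -.8 0 0 0; 0 0 -.5 0 0 0; 0 0 -.3 0 0 0';  python3 -m inch '0 0 0 0 0 0; 0 0 0 0 0 0; 0 0 0 0 0 0; 0 0 0 0 0 0; 0 0 0 0 0 0; 0 0 0 0 0 0; 0 0 0 0 0 0; 0 0 0 0 0 0' 0 60; python3 - <<'E'
from h import *
w=snap('wrist','w6');print(state()['eef_pos'])
hsv=cv2.cvtColor(w['pixels'],cv2.COLOR_RGB2HSV);Q=cloud(w);m=(hsv[...,1]>90)&(hsv[...,0]<25)
q=Q[m&(abs(Q[...,2]-.0855)<.004)];print('head',(q.min(0)+q.max(0))/2,q[:,2].mean())
E
```

```text
time_s: 13.45
eef_pos: [0.5416, 0.239, 0.0139]
eef_rot: [0.0, 0.999, -0.052, -0.0]
ft_force: [0.1, -0.1, 0.5]
gripper_width: 0.061
gripper_force: 0.0
time_s: 14.25
eef_pos: [0.5417, 0.239, 0.0147]
eef_rot: [0.0, 0.999, -0.052, 0.0]
ft_force: [-1.2, -0.3, 2.8]
gripper_width: 0.0214
gripper_force: 60.0
[0.54167986 0.23895402 0.0146486 ]
head [0.60077669 0.23399948 0.08418512] 0.08404091684585041
```

```bash
python3 -m inch '0 0 .3 0 0 0; 0 0 .6 0 0 0; 0 0 1 0 0 0; 0 0 1 0 0 0; 0 0 1 0 0 0; 0 0 1 0 0 0; 0 -.5 1 0 0 0; 0 -1 1 0 0 0'; python3 -m inch '.1 -1 1 0 0 0; .1 -1 1 0 0 0; .1 -1 1 0 0 0; .1 -1 1 0 0 0; .1 -1 1 0 0 0; .1 -1 1 0 0 0; .1 -1 .9 0 0 0; .1 -1 0 0 0 0';  python3 -m inch '.1 -1 0 0 0 0; .1 -1 0 0 0 0; 0 -1 0 0 0 0; 0 -1 0 0 0 0; 0 -1 0 0 0 0; 0 -1 0 0 0 0; 0 -1 0 0 0 0; 0 -1 0 0 0 0'; python3 -m inch '0 -1 0 0 0 0; 0 -1 0 0 0 0; 0 -.6 0 0 0 0; 0 -.5 0 0 0 0; 0 0 0 0 0 0; 0 0 0 0 0 0; 0 0 0 0 0 0; 0 0 0 0 0 0'; python3 - <<'E'
from h import *
w=snap('wrist','w7');d=snap('side','d7');print(state()['eef_pos'])
hsv=cv2.cvtColor(w['pixels'],cv2.COLOR_RGB2HSV);Q=cloud(w);m=(hsv[...,1]>90)&(hsv[...,0]<25)
q=Q[m&(Q[...,2]>.345)&(Q[...,2]<.39)];print('head',len(q),(q.min(0)+q.max(0))/2,np.polyfit(q[:,0],q[:,2],1))
o=np.hstack([cv2.resize(w['pixels'][:,:,::-1],(480,360)),cv2.resize(d['pixels'][120:260,290:415,::-1],(320,360))]);cv2.imwrite('pics/c6.png',o)
E
```

```text
time_s: 15.1
eef_pos: [0.5409, 0.2105, 0.1541]
eef_rot: [-0.001, 0.999, -0.051, 0.0]
ft_force: [0.7, 0.1, -2.1]
gripper_width: 0.0214
gripper_force: 60.0
time_s: 15.9
eef_pos: [0.5582, 0.0488, 0.294]
eef_rot: [-0.0, 0.999, -0.052, 0.002]
ft_force: [0.3, 0.2, -3.5]
gripper_width: 0.0213
gripper_force: 60.0
time_s: 16.7
eef_pos: [0.5612, -0.1115, 0.2912]
eef_rot: [-0.0, 0.999, -0.052, 0.0]
ft_force: [0.4, -0.1, -2.0]
gripper_width: 0.0214
gripper_force: 60.0
time_s: 17.5
eef_pos: [0.5618, -0.1721, 0.2906]
eef_rot: [-0.0, 0.999, -0.051, 0.0]
ft_force: [-0.1, 0.0, -2.1]
gripper_width: 0.0214
gripper_force: 60.0
[ 0.56169098 -0.17249624  0.29053514]
head 57566 [ 0.61143722 -0.17182893  0.37290475] [-0.01790334  0.37099074]
```

View pics/c6.png

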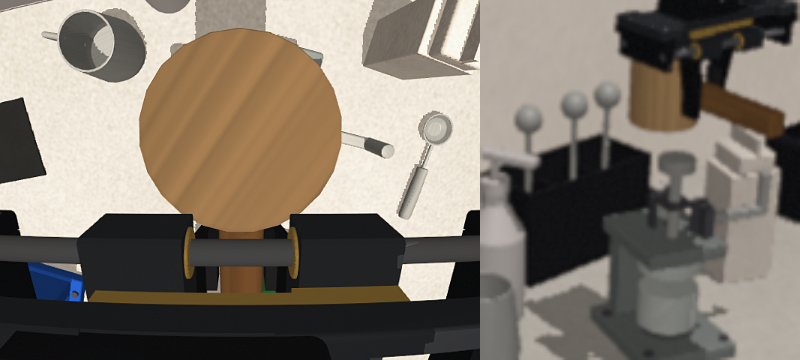

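Mallet head is over the ram and the lever stands open toward the stand's -y. I'll align and give the first blow, about 23 mm deep.

```bash
python3 -m inch '0 -.5 -.3 0 0 0; 0 -.5 -.6 0 0 0; 0 0 -.5 0 0 0; 0 0 0 0 0 0; 0 0 0 0 0 0; 0 0 0 0 0 0; 0 0 0 0 0 0; 0 0 0 0 0 0'; python3 -m inch '0 0 -.5 0 0 0; 0 0 -.6 0 0 0; 0 0 -.6 0 0 0; 0 0 -.25 0 0 0; 0 0 0 0 0 0; 0 0 0 0 0 0; 0 0 0 0 0 0; 0 0 0 0 0 0'; python3 - <<'E'
from h import *
d=snap('side','d8')
P=cloud(d);hsv=cv2.cvtColor(d['pixels'],cv2.COLOR_RGB2HSV);m=(hsv[...,1]>90)&(hsv[...,0]<25)
m[:,:300]=0;m[:120]=0;q=P[m&(abs(P[...,0]-.612)<.05)&(abs(P[...,1]+.19)<.06)];print('mallet z',np.percentile(q[:,2],[1,99]))
E
python3 -m inch '0 0 .3 0 0 0; 0 0 .6 0 0 0; 0 0 .6 0 0 0; 0 0 .5 0 0 0; 0 0 0 0 0 0; 0 0 0 0 0 0; 0 0 0 0 0 0; 0 0 0 0 0 0'; python3 - <<'E'
from h import *
d=snap('side','d9');P=cloud(d);b=load('d4')
def ram(s):
    P=cloud(s);q=P[(np.hypot(P[...,0]-.612,P[...,1]+.1975)<.022)&(P[...,2]>.19)&(P[...,2]<.243)&(s['pixels'].max(-1).astype(int)-s['pixels'].min(-1)<25)&(s['pixels'].max(-1)>75)];return len(q),np.percentile(q[:,2],[50,90,98]).round(4)
print(ram(load('d1')),ram(load('d7')),ram(d))
o=cv2.resize(d['pixels'][120:260,290:415,::-1],(500,560));cv2.imwrite('pics/c7.png',o)
E
```

```text
time_s: 18.4
eef_pos: [0.5618, -0.1929, 0.2629]
eef_rot: [0.0, 0.999, -0.052, 0.0]
ft_force: [-0.2, -0.5, -2.9]
gripper_width: 0.0214
gripper_force: 60.0
time_s: 19.2
eef_pos: [0.5616, -0.193, 0.2238]
eef_rot: [0.0, 0.999, -0.052, 0.0]
ft_force: [-0.5, 0.1, 1.0]
gripper_width: 0.0216
gripper_force: 60.0
mallet z [0.21478438 0.2894802 ]
time_s: 20.05
eef_pos: [0.5613, -0.193, 0.2628]
eef_rot: [-0.0, 0.999, -0.052, -0.001]
ft_force: [-0.6, 0.5, -2.2]
gripper_width: 0.0211
gripper_force: 60.0
(133, array([0.2332, 0.2381, 0.2393])) (134, array([0.2336, 0.2382, 0.239 ])) (118, array([0.2302, 0.238 , 0.2388]))
```

View pics/c7.png

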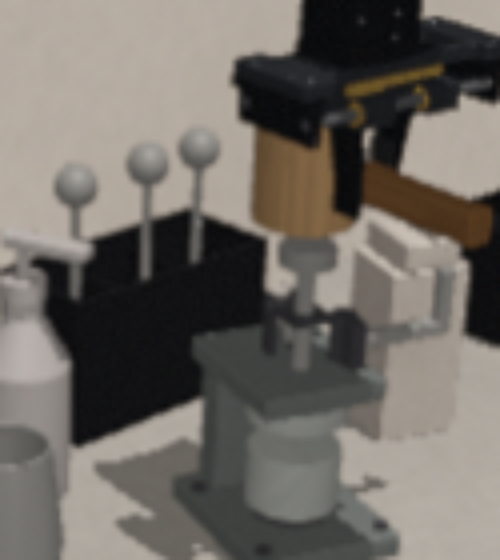

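The picture shows the ram sprung back up, with a gap under the head at (305,245). I'll go about 3 mm deeper, checking between blows.

```bash
cat >> h.py <<'E'
def ram(tag):
    s=snap('side',tag);P=cloud(s);i=s['pixels'].astype(int)
    q=P[(np.hypot(P[...,0]-.612,P[...,1]+.1975)<.022)&(P[...,2]>.19)&(P[...,2]<.243)&(i.max(-1)-i.min(-1)<25)&(i.max(-1)>75)];print('RAM',len(q),np.percentile(q[:,2],[50,90,98]).round(4))
E
python3 -m inch '0 0 -.5 0 0 0; 0 0 -.6 0 0 0; 0 0 -.6 0 0 0; 0 0 -.4 0 0 0; 0 0 0 0 0 0; 0 0 0 0 0 0; 0 0 0 0 0 0; 0 0 0 0 0 0'; python3 -m inch '0 0 .3 0 0 0; 0 0 .6 0 0 0; 0 0 .6 0 0 0; 0 0 .6 0 0 0; 0 0 0 0 0 0; 0 0 0 0 0 0; 0 0 0 0 0 0; 0 0 0 0 0 0'; python3 -c "from h import *; ram('d10')"
```

```text
time_s: 20.9
eef_pos: [0.5614, -0.193, 0.2218]
eef_rot: [0.0, 0.999, -0.052, -0.0]
ft_force: [-2.3, 0.5, 1.4]
gripper_width: 0.0217
gripper_force: 60.0
time_s: 21.7
eef_pos: [0.5613, -0.193, 0.2628]
eef_rot: [-0.0, 0.999, -0.052, -0.001]
ft_force: [-0.1, -0.3, -2.4]
gripper_width: 0.0215
gripper_force: 60.0
RAM 116 [0.23   0.2379 0.2389]
```

```bash
python3 -m inch '0 0 -.5 0 0 0; 0 0 -.6 0 0 0; 0 0 -.6 0 0 0; 0 0 -.55 0 0 0; 0 0 0 0 0 0; 0 0 0 0 0 0; 0 0 0 0 0 0; 0 0 0 0 0 0'; python3 -m inch '0 0 .4 0 0 0; 0 0 .6 0 0 0; 0 0 .6 0 0 0; 0 0 .65 0 0 0; 0 0 0 0 0 0; 0 0 0 0 0 0; 0 0 0 0 0 0; 0 0 0 0 0 0'; python3 -c "from h import *; ram('d11')"
```

```text
time_s: 22.55
eef_pos: [0.5614, -0.193, 0.2187]
eef_rot: [0.0, 0.999, -0.052, -0.0]
ft_force: [-1.8, 0.5, 1.0]
gripper_width: 0.0214
gripper_force: 60.0
time_s: 23.35
eef_pos: [0.5613, -0.193, 0.2628]
eef_rot: [-0.0, 0.999, -0.052, -0.001]
ft_force: [-0.4, 0.2, -2.3]
gripper_width: 0.0216
gripper_force: 60.0
RAM 119 [0.2295 0.2378 0.239 ]
```

Still up. The next blow is about 31 mm.

```bash
python3 -m inch '0 0 -.5 0 0 0; 0 0 -.7 0 0 0; 0 0 -.7 0 0 0; 0 0 -.45 0 0 0; 0 0 0 0 0 0; 0 0 0 0 0 0; 0 0 0 0 0 0; 0 0 0 0 0 0'; python3 -m inch '0 0 .4 0 0 0; 0 0 .6 0 0 0; 0 0 .6 0 0 0; 0 0 .75 0 0 0; 0 0 0 0 0 0; 0 0 0 0 0 0; 0 0 0 0 0 0; 0 0 0 0 0 0'; python3 -c "from h import *; ram('d12')"
```

```text
time_s: 24.2
eef_pos: [0.5615, -0.193, 0.2168]
eef_rot: [0.0, 0.999, -0.052, 0.0]
ft_force: [-0.1, 0.1, 1.0]
gripper_width: 0.0213
gripper_force: 60.0
time_s: 25.0
eef_pos: [0.5613, -0.193, 0.2628]
eef_rot: [-0.0, 0.999, -0.052, -0.001]
ft_force: [-1.0, -0.1, -2.7]
gripper_width: 0.0213
gripper_force: 60.0
RAM 93 [0.2063 0.2088 0.2095]
```

The ram is held about 29.5 mm down, so I'll carry the mallet back.

```bash
python3 -m inch '0 0 .6 0 0 0; 0 .3 .9 0 0 0; 0 1 0 0 0 0; 0 1 0 0 0 0; 0 1 0 0 0 0; 0 1 0 0 0 0; 0 1 0 0 0 0; 0 1 0 0 0 0'; python3 -m inch '-.1 1 0 0 0 0; -.1 1 0 0 0 0; -.1 1 0 0 0 0; -.1 1 0 0 0 0; -.1 1 0 0 0 0; -.1 1 0 0 0 0; -.1 1 0 0 0 0; 0 1 0 0 0 0';  python3 -m inch '0 1 -.5 0 0 0; 0 1 -1 0 0 0; 0 1 -1 0 0 0; 0 1 -1 0 0 0; 0 1 -1 0 0 0; 0 1 -1 0 0 0; 0 .7 -1 0 0 0; 0 .4 -1 0 0 0'; python3 -m inch '0 0 -1 0 0 0; 0 0 -.7 0 0 0; 0 0 -.3 0 0 0; 0 0 0 0 0 0; 0 0 0 0 0 0; 0 0 0 0 0 0; 0 0 0 0 0 0; 0 0 0 0 0 0';python3 - <<'E'
from h import *
w=snap('wrist','w8');d=snap('side','d13');s=snap('scene','s5');e=state()['eef_pos'];print(e)
hsv=cv2.cvtColor(w['pixels'],cv2.COLOR_RGB2HSV);Q=cloud(w);m=(hsv[...,1]>90)&(hsv[...,0]<25)
q=Q[m&(abs(Q[...,2]-(e[2]+.0693))<.012)];print('head',len(q),(q.min(0)+q.max(0))/2,np.polyfit(q[:,0],q[:,2],1),np.polyfit(q[:,1],q[:,2],1),q[:,2].mean()-e[2])
# mat centre, from first wrist view at distance (w4)
w=load('w4');Q=cloud(w);q=Q[(w['pixels'].max(-1)<60)&(abs(Q[...,2]-.004)<.006)&(abs(Q[...,0]-.61)<.09)&(abs(Q[...,1]-.22)<.08)];print('mat',len(q),cv2.minAreaRect(q[:,:2].astype(np.float32)))
i=load('d13')['pixels'];cv2.imwrite('pics/c8.png',np.hstack([cv2.resize(i[230:350,200:320,::-1],(400,400)),cv2.resize(i[140:280,300:440,::-1],(400,400))]))
E
```

```text
time_s: 25.85
eef_pos: [0.5617, -0.0662, 0.2944]
eef_rot: [0.0, 0.999, -0.052, 0.0]
ft_force: [0.0, -0.0, -2.4]
gripper_width: 0.0215
gripper_force: 60.0
time_s: 26.65
eef_pos: [0.5475, 0.0938, 0.2945]
eef_rot: [0.0, 0.999, -0.052, 0.0]
ft_force: [0.1, 0.2, -3.5]
gripper_width: 0.0211
gripper_force: 60.0
time_s: 27.45
eef_pos: [0.5476, 0.2367, 0.1435]
eef_rot: [-0.0, 0.999, -0.051, 0.0]
ft_force: [-0.1, -0.6, -2.4]
gripper_width: 0.0216
gripper_force: 60.0
time_s: 28.25
eef_pos: [0.5478, 0.235, 0.104]
eef_rot: [-0.0, 0.999, -0.052, 0.0]
ft_force: [0.2, -0.6, -2.9]
gripper_width: 0.0214
gripper_force: 60.0
[0.54763313 0.23490385 0.10359416]
head 57230 [0.60724131 0.2298699  0.17245345] [-0.00382563  0.17538238] [0.00231119 0.17251978] 0.06945644162063655
mat 7837 ((0.6091071963310242, 0.2272280603647232), (0.1290496438741684, 0.12843921780586243), 3.7131295204162598)
```

View pics/c8.png

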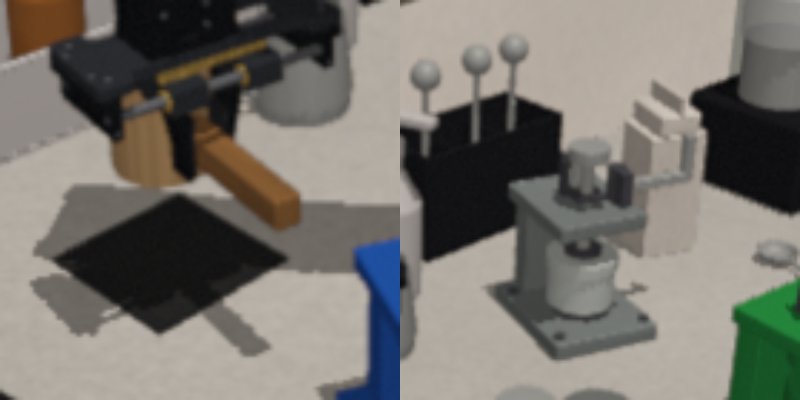

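The ram is held down at (590,150), the lever is open at (685,165), and the mallet hangs level over its mat within 3 mm of centre. Lowering and releasing.

```bash
python3 -m inch '0 0 -.5 0 0 0; 0 0 -1 0 0 0; 0 0 -1 0 0 0; 0 0 -.8 0 0 0; 0 0 -.6 0 0 0; 0 0 -.35 0 0 0; 0 0 -.17 0 0 0; 0 0 0 0 0 0'; python3 -m inch '0 0 0 0 0 0; 0 0 0 0 0 0; 0 0 0 0 0 0; 0 0 0 0 0 0; 0 0 0 0 0 0; 0 0 0 0 0 0; 0 0 0 0 0 0; 0 0 0 0 0 0' 0.6; python3 -m inch '0 0 .5 0 0 0; 0 0 1 0 0 0; 0 0 1 0 0 0; 0 0 1 0 0 0; 0 0 1 0 0 0; 0 0 1 0 0 0; 0 0 1 0 0 0; 0 0 0 0 0 0'; python3 - <<'E'
from h import *
w=snap('wrist','w9');e=state()['eef_pos']
hsv=cv2.cvtColor(w['pixels'],cv2.COLOR_RGB2HSV);Q=cloud(w);m=(hsv[...,1]>90)&(hsv[...,0]<25)
q=Q[m&(abs(Q[...,2]-.084)<.006)];print('head',len(q),(q.min(0)+q.max(0))/2,q[:,2].mean(),np.polyfit(q[:,0],q[:,2],1)); ram('d14')
s=load('d14');cv2.imwrite('pics/c9.png',s['pixels'][:,:,::-1])
E
```

```text
time_s: 29.2
eef_pos: [0.5478, 0.2352, 0.0154]
eef_rot: [-0.0, 0.999, -0.052, 0.0]
ft_force: [0.1, 0.3, -2.6]
gripper_width: 0.0213
gripper_force: 60.0
time_s: 30.0
eef_pos: [0.5476, 0.2349, 0.0151]
eef_rot: [0.0, 0.999, -0.052, -0.0]
ft_force: [-0.0, -0.7, -1.2]
gripper_width: 0.0522
gripper_force: 0.0
time_s: 30.8
eef_pos: [0.549, 0.2359, 0.1487]
eef_rot: [-0.001, 0.999, -0.052, 0.002]
ft_force: [-0.1, 0.5, 0.8]
gripper_width: 0.0523
gripper_force: 0.0
head 12283 [0.60680989 0.23058774 0.08323034] 0.08398707082819007 [0.00109484 0.08332143]
RAM 94 [0.2071 0.209  0.21  ]
```

View pics/c9.png

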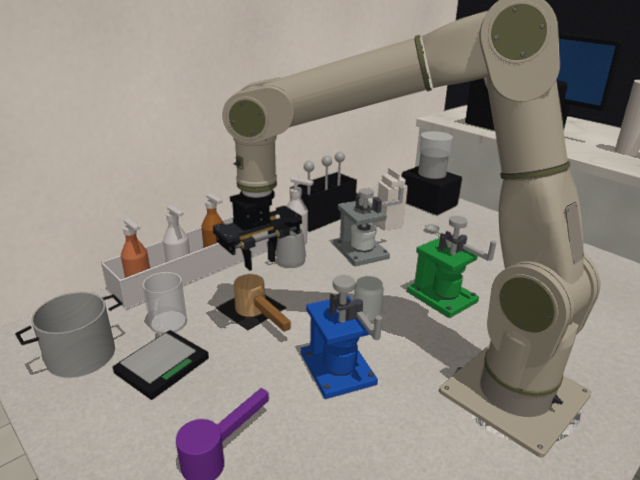

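The mallet stands upright on its mat at (250,295), the ram is held down, the lever is open, and everything else is in place.

```bash
python3 -c "
from workcell import *
print(close_job())"
```

```text
the job is handed in; nothing more can be done
None
```

I've handed in the job, but it returned no verdict: the lever is open, the catch holds the ram about 29.5 mm down after four blows, and the mallet is released upright, about 4 mm off the mat's centre; I couldn't measure the crush directly.

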